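# Undo the over-centre latch of the blue sample case

## Robot

A 7-joint arm with a two-finger parallel gripper is mounted at the origin on a cart in front of the work surface, level with it; the furniture and walls round the work are solid. World frame = base frame: x ahead of the robot, y to its left, z up, the work surface at z = 0. Lengths are in m, angles in rad, forces in N, time in s.
With the tool pointing down it reaches from about 0.425 to 0.875 m from the base axis. Payload 4.7 kg.
Tool frame: the origin (TCP) lies midway between the tips of the shut fingers; the grasp point (between the pads) lies ctrl.grasp_offset behind it (ctrl.grasp_offset is the distance from the TCP to the grasp point, in m); z points along the fingers, y is the line along which they close (so a half turn about z gives the same grasp; the last joint's range is limited). The gripper opens to 87 mm and grips with 3 to 60 N. Pads are 19 mm wide; open, the fingers measure 117 mm over their backs; the gripper's body (75 mm by 190 mm) begins 51 mm behind the grasp point.
Start: joints at [-1.234, 0.321, -0.07, 1.45, 0.023, 1.371, -0.057], TCP at [0.206, 0.616, 0.223] pointing down, gripper open.
Joint ranges: [-2.86, 2.86], [-0.3, 2.09], [-1.38, 1.24], [0.06, 2.45], [-1.56, 4.7], [0.09, 2.05], [-2.69, 2.69]. Speed limits (rad/s): [2.57, 2.57, 3.14, 3.14, 3.14, 3.14, 3.14].

## Interface

Orientations are given as a rotation vector (axis times angle).
In Python, from bench import ctrl gives the robot as it stands. The module is installed in compiled form; this text tells all that it offers.
- The arm moves only by the tool jog_arm, never from a script. Its argument "moves" is one flat list of numbers, 7 for each row, row after row: the shift along the tool's x, y, z in units of 30 cm (1.0 is 30 cm), then the turn, a rotation vector about the tool's x, y, z in units of 60 degrees (1.0 is 60 degrees), then the gripper's target within -1 to 1 (fully open at 1, half-way at 0, shut at -1). In form: [x, y, z, wx, wy, wz, fingers, x, y, z, wx, wy, wz, fingers, ...]. A call has exactly 8 rows; each row is the pose to reach, as a shift and turn from the pose commanded when the call began, along the tool's axes at that moment; what a row does not reach only later rows make up. A row lasts 1/8 s, in which the tool goes at most 62.5 mm and 10.7 degrees, less where a joint would pass 70% of its speed; a pose out of reach is approached as far as the arm can. A call with a number of a shift or a turn outside -1 to 1 is refused whole. A call with a gripper value outside its range is refused whole. The fingers move at their own pace and stop on an object; "newtons" is the grip in N (left out, the last holds). Time passes only in rows, so rows that repeat a pose let the fingers close, or fill a call up. It gives the time, the measured TCP pose, the force, the opening and the grip force at its end, in the units of the state.
- ctrl.get_state(): the state, without advancing time (a new reading comes with each control period).
- ctrl.get_image(name): name is "scene" or "top" or "wrist"; returns a dict with "pixels" (384x512x3 uint8, red, green, blue), "fx", "fy", "cx", "cy" (pixels), "dist" ([k1, k2, p1, p2, k3] as OpenCV has them; the pictures are not rectified), "xyz" and "rotation" of the camera in the world; the wrist camera has in their place "tool_from_camera" (4x4, takes a point from camera to tool coordinates, whose origin is the TCP and whose axes are the flange's). Camera axes: x right, y up, looking along -z (the intrinsics and any distortion apply to the point x, -y, -z); pixel columns grow to the right and rows downward; lengths in m; the calibration is good to about 2 mm. A picture is of the moment at which its call begins: read the wrist's pose just before it. There is no depth.
- ctrl.close_job(): hands the job in; it is judged then, once.
The state is a dict: "time": time; "joint_positions": joint angles; "qd": joint speeds; "joint_torque": joint torques, N m; "position": TCP position; "tool_rot": TCP orientation; "ft_force": force on the tool from outside, world axes, zero at the start; "torque": the same for the moment, N m; "grip_width": opening from 0.0 (shut) to 1.0 (fully open); "grip_force": force on a finger pad.
Only numpy, scipy, OpenCV 4.12 (cv2) and the standard library are available. Lean on these libraries where they do the work, as an engineer would, in place of code of your own. Each camera call takes 0.05 s, during which the arm holds its last target. There are 200 camera calls.

## Task

Two sample cases stand on the bench, each held shut by a draw latch on its top. Undo the latch of the blue case: lift its lever, with the yellow grip bar at its end, up past centre and right over beyond upright, so that it stays open and its wire hook is clear of the keeper. Leave the orange case latched.

Things in the scene. Friction and masses are not known exactly. Their poses are not given: they have to be found in the camera images.
- blue_lever (a joint): Lever of the blue case's latch, rad: 0 = closed, lying along the case top toward the case's front (robot side); grows as the grip bar is lifted over to the back; stop at 1.95. It springs back shut below about 0.5 (dead centre; 2 N at the bar lifts it) and springs open to the stop beyond 0.6; upright at 1.4. A wire hook pinned near the pivot lies over the keeper and lifts clear with the lever.
- blue_lever_grip (a point): Centre of the yellow grip bar at the lever's free end: round, 28 mm long along the pivot axis, 12 mm thick; pinch its two end faces, it may turn between the fingers. 66 mm from the pivot axis. Closed: 137 mm above the bench, 22 mm above the case top, 11 mm in front of the case's front face. The strap behind it is 11 mm wide. Frame of the lever, y along the pivot axis.
- blue_lever_pivot (a point): Fixed point on the lever's pivot axis, mid-width, 127 mm above the bench. Frame of the blue case: x to its back (closed, the bar's centre is at x -65, z +10 mm), y along the pivot axis, z up. The case is fixed, 124 deep (x), 160 wide (y), 115 mm high; its middle is 8 mm and the keeper 22 mm behind the pivot; turned up to 20 degrees about the vertical.
- orange_lever (a joint): Lever of the latch on the orange case, a bystander built and latched in the same way, in rad: 0 = closed.

How it is judged:
By the outcome, as a careful person would: the job done as asked, in the order asked, and still so for the second after the job is handed in, with the robot touching nothing.
It also fails if it takes over 32 s, if anything falls off the work surface, if the arm or the gripper's body presses on something with over 40 N, if the wrist force passes 120 N, or if a joint passes its speed limit or range.

## Working session

There is one attempt and no reset: what is moved stays moved. The work goes in short steps, Python scripts to look and compute and a tool call to move; the robot and the scene stay as the last step left them, time stands still between calls to the robot, and variables do not carry over. Pictures are saved under pics/ and viewed, at most 10 in all, crops included, and the job is handed in when it is done.

Besides the shell and the picture viewer there is one more tool, called as name(argument=value, ...), one argument or row to a line, values as JSON. jog_arm: Moves the arm, as the interface text tells. Its arguments: {"type":"object","properties":{"moves":{"type":"array"},"newtons":{"type":"number"}},"required":["moves"]}

```bash
mkdir -p pics; python3 - <<'E'
from bench import ctrl
import cv2,numpy as np
s=ctrl.get_state();print({k:np.round(v,3).tolist() for k,v in s.items()},ctrl.grasp_offset)
for n in("scene","top"):
    i=ctrl.get_image(n);cv2.imwrite(f"pics/{n}0.png",i["pixels"][:,:,::-1])
    print(n,{k:np.round(v,4).tolist() for k,v in i.items() if k!="pixels"})
E
```

```text
{'time': 0.0, 'joint_positions': [-1.234, 0.322, -0.07, 1.452, 0.023, 1.371, -0.057], 'qd': [-0.0, 0.001, 0.0, 0.001, -0.001, 0.0, -0.001], 'joint_torque': [0.001, -49.129, -0.403, -31.252, -0.064, 0.044, 0.0], 'position': [0.206, 0.616, 0.221], 'tool_rot': [-0.505, -3.101, 0.003], 'ft_force': [-0.149, -0.298, -1.121], 'torque': [0.031, 0.019, -0.009], 'grip_force': 0.0, 'grip_width': 1.002} 0.0187
scene {'fx': 399.5287, 'fy': 399.5287, 'cx': 257.365, 'cy': 181.8957, 'dist': [0.0015, 0.0, 0.0, 0.0, 0.0], 'xyz': [0.0503, -0.4639, 0.8862], 'rotation': [0.687, -0.2578, -0.7184]}
top {'fx': 394.6687, 'fy': 394.6687, 'cx': 257.0873, 'cy': 189.3716, 'dist': [-0.0284, 0.0, 0.0, 0.0, 0.0], 'xyz': [0.3007, -0.0109, 1.1544], 'rotation': [0.1346, -0.1425, -1.5413]}
```

View pics/top0.png

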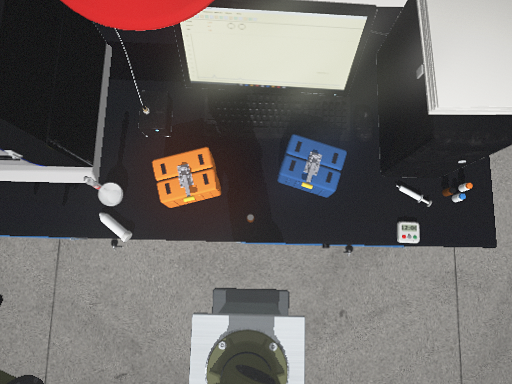

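View pics/scene0.png

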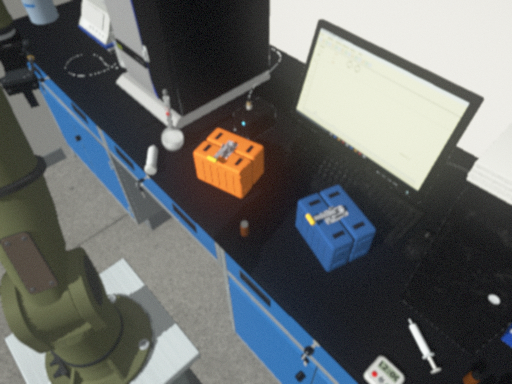

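```bash
cat > h.py <<'E'
from bench import ctrl
import cv2,numpy as np
from scipy.spatial.transform import Rotation as R
def ray(i,uv,T=None):
    K=np.array([[i["fx"],0,i["cx"]],[0,i["fy"],i["cy"]],[0,0,1]])
    p=cv2.undistortPoints(np.array(uv,float).reshape(-1,1,2),K,np.array(i["dist"]))[:,0]
    d=np.c_[p[:,0],-p[:,1],-np.ones(len(p))]
    if T is None: return np.array(i["xyz"]),d@R.from_rotvec(i["rotation"]).as_matrix().T
    return T[:3,3],d@T[:3,:3].T
def onz(o,d,z): return o+d*((z-o[2])/d[:,2:])
def wristT(i,s):
    T=np.eye(4);T[:3,:3]=R.from_rotvec(s["tool_rot"]).as_matrix();T[:3,3]=s["position"];return T@np.array(i["tool_from_camera"])
def mask(i,lo,hi): return cv2.inRange(cv2.cvtColor(i["pixels"],cv2.COLOR_RGB2HSV),lo,hi)
E
python3 - <<'E'
from h import *
for n,roi in(("top",(270,130,350,200)),("scene",(290,180,380,275))):
    i=ctrl.get_image(n);x0,y0,x1,y1=roi
    for nm,lo,hi,z in(("yel",(20,130,120),(35,255,255),.137),("blue",(100,120,60),(125,255,255),.115)):
        m=mask(i,lo,hi);k=np.zeros_like(m);k[y0:y1,x0:x1]=m[y0:y1,x0:x1]
        v,u=np.nonzero(k);w=onz(*ray(i,np.c_[u,v]),z)[:,:2]
        rc=cv2.minAreaRect(w.astype(np.float32)*1000)
        print(n,nm,len(u),np.c_[u,v].mean(0),w.mean(0),rc)
        if n=="top": print(cv2.boxPoints(rc))
i=ctrl.get_image("top")
cv2.imwrite("pics/topc.png",cv2.resize(i["pixels"][120:210,260:370,::-1],None,fx=7,fy=6.6,interpolation=cv2.INTER_CUBIC)[:600])
print(R.from_rotvec(ctrl.get_state()["tool_rot"]).as_matrix().round(3))
E
```

```text
top yel 40 [306.625 185.2  ] [ 0.49721759 -0.14369208] ((497.10101318359375, -143.99661254882812), (25.627395629882812, 10.208398818969727), 72.62274169921875)
[[ 488.4028  -154.70105]
 [ 498.1453  -157.74991]
 [ 505.79922 -133.29218]
 [ 496.05673 -130.24332]]
top blue 2342 [311.54099061 166.00256191] [ 0.55507281 -0.15981494] ((555.16259765625, -160.41656494140625), (160.0598907470703, 142.87774658203125), 73.30592346191406)
[[ 463.74518  -216.55179 ]
 [ 600.60095  -257.59506 ]
 [ 646.58     -104.28134 ]
 [ 509.72424   -63.238068]]
scene yel 43 [310.25581395 219.1627907 ] [ 0.49941062 -0.14580387] ((499.457275390625, -145.843994140625), (26.978187561035156, 10.378861427307129), 71.3939437866211)
scene blue 4012 [334.16226321 228.99077767] [ 0.53367688 -0.19140558] ((540.8611450195312, -181.30226135253906), (202.3721466064453, 166.66065979003906), 73.37480163574219)
[[-0.948  0.317 -0.   ]
 [ 0.317  0.948 -0.001]
 [-0.    -0.001 -1.   ]]
```

View pics/topc.png

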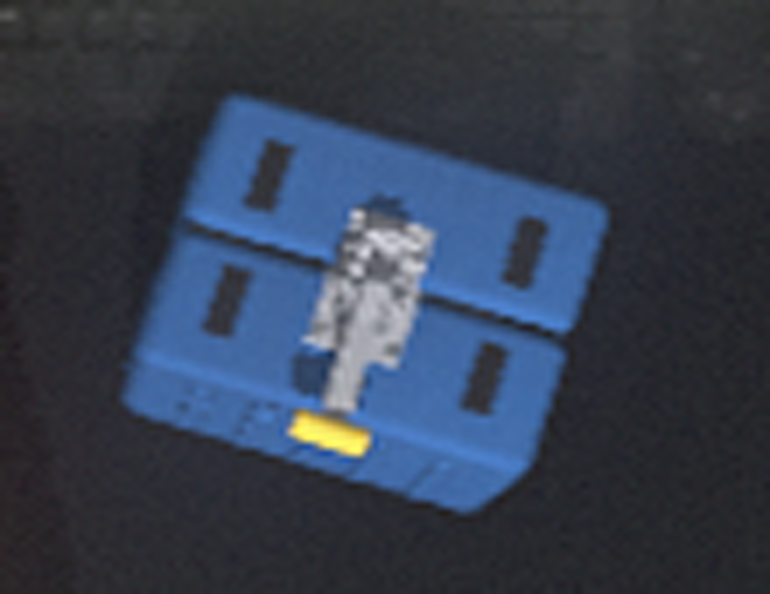

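jog_arm(
  moves=[-0.11,-0.12,-0.05,0,0,0,1,-0.22,-0.24,-0.1,0,0,0,1,-0.34,-0.36,-0.1,0,0,0,1,-0.45,-0.48,-0.1,0,0,0,1,-0.56,-0.6,-0.1,0,0,0,1,-0.68,-0.73,-0.1,0,0,0,1,-0.79,-0.85,-0.1,0,0,0,1,-0.9,-0.97,-0.1,0,0,0,1],
)

```text
time: 1.25
position: [0.3705, 0.2532, 0.2527]
tool_rot: [0.505, 3.1, 0.001]
ft_force: [0.2, 1.6, 0.7]
grip_width: 0.998
grip_force: 0.0
```

jog_arm(
  moves=[-0.13,-0.14,0,0,0,0,1,-0.26,-0.28,0,0,0,0,1,-0.38,-0.41,0,0,0,0,1,-0.47,-0.53,0,0,0,0,1,-0.55,-0.65,0,0,0,0,1,-0.64,-0.77,0,0,0,0,1,-0.72,-0.89,0,0,0,0,1,-0.8,-1,0,0,0,0,1],
)

```text
time: 2.25
position: [0.5026, -0.1073, 0.2528]
tool_rot: [0.505, 3.1, 0.001]
ft_force: [-0.4, 0.9, 0.4]
grip_width: 1.002
grip_force: 0.0
```

```bash
python3 - <<'E'
from h import *
s=ctrl.get_state();i=ctrl.get_image("wrist");print(s["position"],s["tool_rot"])
cv2.imwrite("pics/w1.png",i["pixels"][:,:,::-1])
m=mask(i,(20,130,100),(35,255,255));n,l,st,c=cv2.connectedComponentsWithStats(m)
T=wristT(i,s);print(np.round(i["tool_from_camera"],3))
for k in range(1,n):
    if st[k,4]>60:
        v,u=np.nonzero(l==k);w=onz(*ray(i,np.c_[u,v],T),.140)[:,:2]
        print(st[k],c[k],onz(*ray(i,[c[k]],T),.137),cv2.minAreaRect(w.astype(np.float32)*1000))
E
```

```text
[ 0.50255262 -0.10732611  0.25275728] [5.05085811e-01 3.10005437e+00 9.53660976e-04]
[[-0.001  0.953  0.302  0.084]
 [ 1.     0.001  0.001 -0.001]
 [ 0.001  0.302 -0.953 -0.162]
 [ 0.     0.     0.     1.   ]]
[489  31  23  10 117] [501.92307692  35.8974359 ] [[0.44316971 0.13805152 0.137     ]] ((442.4935302734375, 133.9794158935547), (21.664901733398438, 5.15592622756958), 84.44231414794922)
[ 404   40  108  105 4607] [472.76470588  89.96027784] [[0.48149918 0.10342255 0.137     ]] ((488.2352600097656, 99.89315795898438), (75.04039764404297, 106.24126434326172), 15.915846824645996)
[ 468  125   44   68 1264] [494.0846519  161.96202532] [[0.55542671 0.11603365 0.137     ]] ((554.7921752929688, 118.16497802734375), (52.33461380004883, 48.52812957763672), 15.84693717956543)
[203 188  29  11  99] [217.38383838 196.07070707] [[ 0.50306995 -0.1482111   0.137     ]] ((502.2099304199219, -146.6735382080078), (27.843355178833008, 8.273099899291992), 87.09550476074219)
[ 85 262  11  31  90] [ 89.41111111 275.67777778] [[ 0.5439108  -0.31189329  0.137     ]] ((543.8621826171875, -309.95526123
[... 1084 characters left out ...]
5607 -0.10886039  0.137     ]] ((684.4277954101562, -108.21354675292969), (14.485116004943848, 19.98490333557129), 83.32785034179688)
[315 325  18  12  65] [323.67692308 330.67692308] [[ 0.69267997 -0.09216685  0.137     ]] ((688.57958984375, -92.2037353515625), (24.071685791015625, 10.329629898071289), 44.38149642944336)
[332 325  17  14  80] [340.25   330.6125] [[ 0.69907535 -0.07422934  0.137     ]] ((697.2832641601562, -75.10728454589844), (18.966442108154297, 18.752161026000977), 70.06190490722656)
[350 324  41  14 196] [372.04081633 330.54081633] [[ 0.7118641  -0.03946034  0.137     ]] ((708.1854248046875, -41.4461669921875), (47.528804779052734, 18.823022842407227), 69.10582733154297)
```

View pics/w1.png

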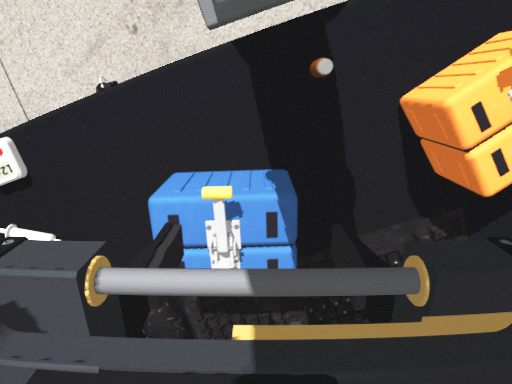

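jog_arm(
  moves=[-0.01,-0.04,0.04,0,0,0,1,-0.02,-0.08,0.08,0,0,0,1,-0.033,-0.125,0.12,0,0,0,1,-0.033,-0.125,0.16,0,0,0,1,-0.033,-0.125,0.19,0,0,0,1,-0.033,-0.125,0.19,0,0,0,1,-0.033,-0.125,0.19,0,0,0,1,-0.033,-0.125,0.19,0,0,0,1],
)

```text
time: 3.3
position: [0.5003, -0.1443, 0.196]
tool_rot: [0.504, 3.1, 0.0]
ft_force: [0.2, 0.0, -0.6]
grip_width: 0.998
grip_force: 0.0
```

```bash
python3 - <<'E'
from h import *
s=ctrl.get_state();i=ctrl.get_image("wrist");print(s["position"],s["tool_rot"])
cv2.imwrite("pics/w2.png",i["pixels"][:,:,::-1])
m=mask(i,(20,130,100),(35,255,255));n,l,st,c=cv2.connectedComponentsWithStats(m)
T=wristT(i,s)
for k in range(1,n):
    x,y=c[k]
    if st[k,4]>60 and 180<x<340 and 140<y<270:
        v,u=np.nonzero(l==k);w=onz(*ray(i,np.c_[u,v],T),.140)[:,:2]
        p=onz(*ray(i,[c[k]],T),.139)
        print(st[k],c[k],p,(p-s["position"])@R.from_rotvec(s["tool_rot"]).as_matrix(),cv2.minAreaRect(np.c_[u,v].astype(np.float32)))
E
```

```text
[ 0.50032158 -0.14432739  0.19603881] [5.03932040e-01 3.09991365e+00 3.99284889e-04]
[238 206  36   6  82] [254.59756098 209.56097561] [[ 0.50315775 -0.14813736  0.139     ]] [[-0.0038438  -0.00273875  0.0570413 ]] ((255.62034606933594, 209.4039764404297), (3.814584255218506, 35.21373748779297), 85.10090637207031)
```

View pics/w2.png

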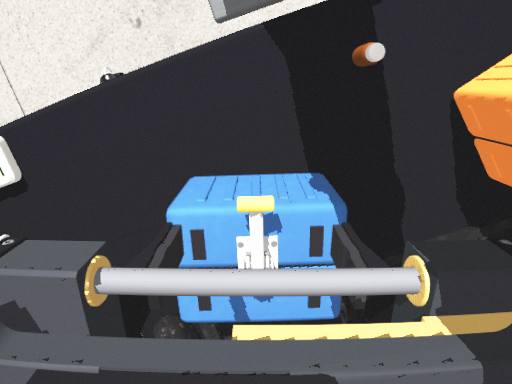

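jog_arm(
  moves=[0.003,-0.007,0.05,0,0,0,1,0.003,-0.007,0.1,0,0,0,1,0.003,-0.007,0.15,0,0,0,1,0.003,-0.007,0.19,0,0,0,1,0.003,-0.007,0.22,0,0,0,1,0.003,-0.007,0.24,0,0,0,1,0.003,-0.007,0.25,0,0,0,1,0.003,-0.007,0.25,0,0,0,1],
)

```text
time: 4.35
position: [0.4985, -0.1462, 0.1206]
tool_rot: [0.505, 3.101, 0.0]
ft_force: [-0.3, -1.0, 0.3]
grip_width: 1.0
grip_force: 0.0
```

jog_arm(
  moves=[0,0,0,0,0,0,-0.2,0,0,0,0,0,0,-0.6,0,0,0,0,0,0,-1,0,0,0,0,0,0,-1,0,0,0,0,0,0,-1,0,0,0,0,0,0,-1,0,0,0,0,0,0,-1,0,0,0,0,0,0,-1],
  newtons=15,
)

```text
time: 5.35
position: [0.4988, -0.1452, 0.1205]
tool_rot: [0.503, 3.101, 0.002]
ft_force: [1.0, 2.3, -0.4]
grip_width: 0.317
grip_force: 15.0
```

jog_arm(
  moves=[-0.004,0,-0.021,0,0,0,-1,-0.011,0,-0.043,0,0,0,-1,-0.019,0,-0.063,0,0,0,-1,-0.03,0.001,-0.082,0,0,0,-1,-0.042,0.001,-0.1,0,0,0,-1,-0.057,0.001,-0.117,0,0,0,-1,-0.072,0.001,-0.132,0,0,0,-1,-0.09,0.002,-0.146,0,0,0,-1],
)

```text
time: 6.35
position: [0.5243, -0.1528, 0.1647]
tool_rot: [-0.503, -3.1, -0.003]
ft_force: [2.0, 5.6, -1.1]
grip_width: 0.318
grip_force: 15.0
```

jog_arm(
  moves=[-0.018,0,-0.012,0,0,0,-1,-0.038,0.001,-0.022,0,0,0,-1,-0.058,0.001,-0.03,0,0,0,-1,-0.08,0.002,-0.035,0,0,0,-1,-0.101,0.002,-0.039,0,0,0,-1,-0.123,0.003,-0.041,0,0,0,-1,-0.145,0.003,-0.04,0,0,0,-1,-0.167,0.003,-0.037,0,0,0,-1],
)

```text
time: 7.35
position: [0.5732, -0.1675, 0.1762]
tool_rot: [0.502, 3.1, 0.004]
ft_force: [2.1, 5.8, -0.2]
grip_width: 0.316
grip_force: 15.0
```

jog_arm(
  moves=[0,0,0,0,0,0,0,0,0,0,0,0,0,1,0,0,0,0,0,0,1,0,0,0,0,0,0,1,0,0,0,0,0,0,1,0,0,0,0,0,0,1,0,0,0,0,0,0,1,0,0,0,0,0,0,1],
)

```text
time: 8.35
position: [0.572, -0.1692, 0.1755]
tool_rot: [0.505, 3.101, 0.0]
ft_force: [-0.4, 0.2, -1.0]
grip_width: 0.993
grip_force: 0.0
```

jog_arm(
  moves=[0,0,-0.05,0,0,0,1,0,0,-0.12,0,0,0,1,0,0,-0.2,0,0,0,1,0,0,-0.3,0,0,0,1,0,0,-0.4,0,0,0,1,0.05,0,-0.45,0,0,0,1,0.1,0,-0.5,0,0,0,1,0.1,0,-0.5,0,0,0,1],
)

```text
time: 9.35
position: [0.5438, -0.1602, 0.3279]
tool_rot: [0.504, 3.097, 0.002]
ft_force: [-0.0, 0.7, -0.1]
grip_width: 1.001
grip_force: 0.0
```

```bash
python3 - <<'E'
from h import *
a=ctrl.get_image("scene")["pixels"][130:290,180:400,::-1];b=ctrl.get_image("wrist")["pixels"][:,:,::-1]
a=cv2.resize(a,(528,384),interpolation=cv2.INTER_CUBIC);cv2.imwrite("pics/end.png",cv2.resize(np.hstack([a,b]),(800,296)))
cv2.imwrite("pics/enda.png",a)
E
```

```text
(no output)
```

View pics/end.png

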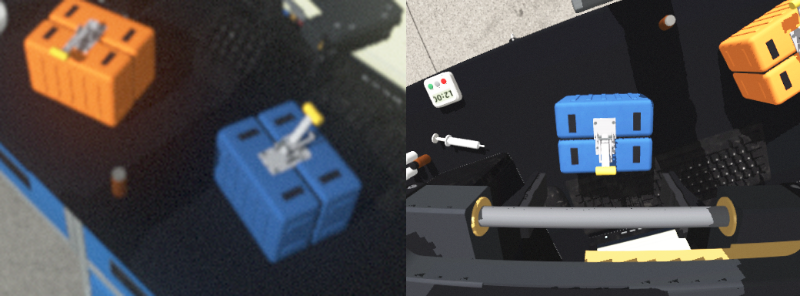

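The picture shows the blue lever standing up and leaning to the back, with its bar at about (313,113) in the left half. The orange bar still lies closed at (60,55), and the gripper is well clear.

```bash
python3 -c "
from bench import ctrl
print(ctrl.close_job())"
```

```text
the job is handed in; nothing more can be done
None
```

The blue case's latch is undone: its lever is past upright, leaning to the back and staying open. The orange case is still latched, the gripper is clear, and the job was handed in at about 9.5 s; I didn't check the hook's clearance up close.

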